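Load a thumb-hole die into its bed and lock it with the keeper arm

ROBOT

A 6-joint arm with a two-finger parallel gripper is mounted at the origin on the work surface. World frame = base frame: x ahead of the robot, y to its left, z up, the work surface at z = 0. Lengths are in mm, angles in rad, forces in N, time in s.
With the tool pointing down it reaches from about 400 to 925 mm from the base axis. Payload 12.5 kg.
Tool frame: the origin (TCP) lies where the fingers leave the gripper's body, on its centre line; the fingertips stand 78 mm ahead of it and the grasp point (between the pads) lies 59 mm ahead of it; z points along the fingers, y is the direction in which the jaws open and shut (so a half turn about z gives the same grasp; the last joint's range is limited). The gripper opens to 95 mm and grips with 3 to 60 N. Pads are 20 mm wide; open, the fingers measure 119 mm over their backs; the gripper's body (75 mm by 180 mm) begins 59 mm behind the grasp point.
Start: joints at [-1.295, 0.491, 1.559, -0, 1.092, -0.106], TCP at [232.891, -580, 292.261] pointing down, gripper open.
Joint ranges: [-3.1, 3.1], [-0.84, 2.19], [0.05, 2.79], [-1.13, 4.28], [0.06, 2.93], [-2.69, 2.69]. Speed limits (rad/s): [2.22, 2.22, 2.79, 3.14, 3.14, 3.14].

INTERFACE

Orientations are given as [roll, pitch, yaw] about the fixed x, y, z axes, in that order (R = Rz(yaw) Ry(pitch) Rx(roll)).
In Python, from cell import env, viewer, ticket, search_frame gives the robot as it stands.
- The arm moves only by the shell command python3 -m inch 'ROWS'. ROWS is a JSON object of lists of equal length, an entry for each row: "hand": the opening, from 0 (shut) to 1 (fully open); "delta_pos": the shift along the tool's x, y, z in cm, a list of three; "turn": the turn about the tool's z in rad. A call has 1 to 20 rows; each row shifts and turns the commanded pose from where the row before left it, along the tool's axes as they then stand; what a row does not reach is not made up. A row lasts 1/10 s, in which the tool goes at most 50 mm and 8.59 degrees, less where a joint would pass 70% of its speed; a pose out of reach is approached as far as the arm can. A call is refused whole if a number of a shift passes 5 or a number of a turn 0.15, either way. A call with a gripper value outside its range is refused whole. The fingers move at their own pace and stop on an object; the grip force is fixed at half the most. Time passes only in rows, so rows that do not move let the fingers close. It gives the time, the measured TCP pose, the force and the opening at its end, in the units of the state.
- env.state(): the state, without advancing time (a new reading comes with each control period).
- viewer.read_camera(name): name is "scene" or "top" or "wrist"; returns (picture, depth): 480x640x3 uint8, blue, green, red; 480x640 float32, mm along the optical axis (not along the pixel's ray), 0 where there is no reading.
- viewer.get_calibration(name): a dict with "fx", "fy", "cx", "cy" (pixels), "T" (4x4, takes a point from camera to world coordinates). Camera axes: x right, y down, z forward; pixel columns grow to the right and rows downward; lengths in mm; the calibration is good to about 2 mm. A picture is of the moment at which its call begins: read the wrist's pose just before it. get_calibration takes no time and is no camera call; for the wrist camera it gives the pose at the moment of the call.
- ticket.job_done(): hands the job in, once; it reports no verdict.
Trained networks look in the newest picture that a camera, given by its name, has taken for a name from the list of things; names that differ only in an ending like _2 or _b are one class to them, and where a whole thing is asked for, a point or a joint stands for the part that bears it (a point fixed in the world has none). Each returns a list of dicts, best first, with "p" (0 to 1); they miss things now and then, are a little off and sometimes report something else, mostly with a low value. They report only what shows in the picture. A call takes as long as a camera call. They do not tell look-alikes from the thing itself.
- search_frame(camera, label): "centre" ([column, row] in pixels, amid what is visible of it).
The state is a dict: "t": time; "joints": joint angles; "qvel": joint speeds; "tau": joint torques, N m; "eef_pos": TCP position; "tcp_rot": TCP orientation; "ft_force": force on the tool from outside, world axes, zero at the start; "moment": the same for the moment, N m; "opening": opening from 0.0 (shut) to 1.0 (fully open).
Only numpy, scipy, OpenCV 4.12 (cv2) and the standard library are available. Lean on these libraries where they do the work, as an engineer would, in place of code of your own. Each camera call takes 0.05 s, during which the arm holds its last target.

TASK

Load the thumb-hole die into the die bed: set its foot in the round seat and, pressing lightly, turn it until its lugs find the slots and it drops fully home. Then put the keeper arm down over the flatted spindle, which stands in its open position, with the bore's flat matching the shaft's until the hub sits on the shoulder, and only then swing the arm round over the die's flange to lock it. Do not force the die, and leave the big nut and the tin where they are.

Things in the scene. Friction and masses are not known exactly. Their poses are not given: they have to be found in the camera images.
- bed: Die bed, fixed: grey base plate 150 (x) x 230 (y) x 12 mm high, origin at the centre of its underside. On it stand the steel seat (ring 104 mm outside diameter, top 44 mm up, centre at bed y -47.5 mm) and the keeper's spindle (52 mm diameter, bed y +47.5 mm).
- seat (a point): Centre of the seat's top face; axes as the bed's. Round bore 51 mm, 32 mm deep; two like slots 17 mm wide, opposite one another, run from the bore to 38 mm from the centre, as deep as the bore. The ring is a stiff turntable (1.2 N m) whose slots lie anywhere within 0.4 rad either side of the bed's x axis: not in the readings, but seen from above or felt by turning the die. Either way round fits.
- die: Loose, about 0.5 kg, standing on its foot; origin at the foot's underside centre, z up. Foot 48 mm diameter, bevelled below, 0 to 26 mm high; two lugs along its +x and -x, 12 mm wide, out to 34 mm from the axis, 14 to 26 mm high; flange 92 mm diameter, 26 to 38 mm high; on top a wood-cored oval steel cutting ring, 64 mm along x, 30 mm along y, 38 to 88 mm high (grip across the 30 mm).
- keeper: Keeper arm, loose steel, about 0.4 kg, standing on its hub; origin at the hub's underside centre, z up. Hub 56 mm diameter, 28 mm high; D bore open below, 22 mm deep, 35 mm diameter, flat 9.5 mm from the axis on its -x side. Arm along -x to 64 mm from the axis, 22 mm wide, 1.5 to 15.5 mm high. On the hub a grip bar 56 mm along x, 14 mm along y, 28 to 60 mm high.
- spindle_foot (a point): Centre of the spindle's shoulder face, 57.5 mm above the bench; turns with the spindle. From it rises the D shaft, 20 mm high, 32 mm diameter, flat 8 mm from the axis on its own -x side, top rim bevelled 3 mm. The keeper is seated when its origin and axes fall on this point's (1.5 mm radial play; about 0.2 rad of turning play either way).
- spindle (a joint): Turn of the spindle (rad) about the vertical, growing counter-clockwise from above, friction about 0.15 N m; stops at -0.1 and 1.32. Starts open, between 0 and 0.4. At 1.3 the seated keeper's arm points straight at the seat's centre (the spindle may lag the keeper by the D's turning play).
- nut: Bystander: big steel hexagon nut, 76 mm across corners, 42 mm high, origin at the centre of its underside.
- tin: Bystander: round tin, 70 mm diameter, 60 mm high, origin at the centre of its underside.
- die_flange (a point): Centre of the die flange's underside, 26 mm above the die's origin. With the foot in the bore and lugs off the slots, the lugs rest on the seat and this point is 12 mm above point seat. With the lugs over the slots (about 0.05 rad either way) the die can go down until the flange lies on the seat and this point is on point seat: fully home.
- keeper_end (a point): Centre of the arm's free end face, at x -64 mm, z 8.5 mm in the keeper's frame. Locked: the arm points at the seat's centre and this point lies over the die's flange, 31 mm (at most 38 mm) level distance from the seat's centre; open, it is over 60 mm away.
Not all that is in view belongs to the job. What is shaped like the keeper but blue or turquoise is not meant.

How it is judged (in metres and radians):
On the way, in this order (a step that is already met when the one before it is completed fails the run):
1. the die has dropped fully home in the seat (z of die in the frame of seat below -0.0245 m and horizontal distance between die and seat below 0.004 m and angle between die's own z axis and vertical below 0.05 rad), for 0.2 s.
2. the keeper sits on the spindle's shoulder, flats matched, still open (z of keeper in the frame of spindle_foot below 0.0025 m and horizontal distance between keeper and spindle_foot below 0.004 m and angle between the x axis of keeper and the x axis of spindle_foot, either way round below 0.3 rad and horizontal distance between keeper_end and seat above 0.06 m), for 0.1 s.
3. the keeper is swung over the flange (horizontal distance between keeper_end and seat below 0.038 m), for 0.1 s.
At the end, for the whole second after the job is handed in: Die at rest, fully home (flange within 1.5 mm of site seat, within 4 mm of its centre, upright to 0.05 rad); keeper at rest on the shoulder (2.5 mm in height, 4 mm off axis, 0.3 rad of the spindle's bearing), swung closed (arm's end within 38 mm of the seat's centre) (all of step 1 and z of keeper in the frame of spindle_foot below 0.0025 m and horizontal distance between keeper and spindle_foot below 0.004 m and angle between the x axis of keeper and the x axis of spindle_foot, either way round below 0.3 rad and horizontal distance between keeper_end and seat below 0.038 m and linear speed of each of die, keeper below 0.02 m/s); the robot touches nothing.
It fails at once if the die is forced: more than 80 N between die and bed (contact force between die and bed above 80 N).
It fails at once if the nut or the tin is moved more than 30 mm (distance of any of nut, tin from where it was at the start of the episode above 0.03 m).
It also fails if it takes over 72 s, if anything falls off the work surface, if the arm or the gripper's body presses on something with over 40 N, if the wrist force passes 120 N, or if a joint passes its speed limit or range.

## Working session

There is one attempt and no reset: what is moved stays moved. The work goes in short steps, Python scripts to look and compute and a shell command to move; the robot and the scene stay as the last step left them, time stands still between calls to the robot, and variables do not carry over. Pictures are saved under pics/ and viewed, and the job is handed in when it is done.

```bash
ls; mkdir -p pics; cat > h.py <<'E'
import numpy as np, cv2
from cell import env, viewer, ticket, search_frame
def pt(cam,c,d,K=None):
    K=K or viewer.get_calibration(cam)
    p=np.array([(c[0]-K["cx"])/K["fx"]*d,(c[1]-K["cy"])/K["fy"]*d,d,1])
    return (np.array(K["T"])@p)[:3]
def cloud(cam,D,K=None):
    K=K or viewer.get_calibration(cam)
    v,u=np.mgrid[0:480,0:640]
    P=np.stack([(u-K["cx"])/K["fx"]*D,(v-K["cy"])/K["fy"]*D,D,np.ones_like(D)],-1)@np.array(K["T"]).T
    return P[...,:3]
E
python3 - <<'E'
from h import *
np.set_printoptions(precision=1,suppress=True)
s=env.state();print(s["t"],s["eef_pos"],s["tcp_rot"],s["ft_force"],s["opening"])
for cam in("top","scene"):
    im,D=viewer.read_camera(cam);cv2.imwrite(f"pics/{cam}0.png",im);np.save(f"{cam}0.npy",D)
    for l in("bed","die","keeper","nut","tin","seat","spindle_foot"):
        for r in search_frame(cam,l)[:3]:
            c=r["centre"];d=D[int(c[1]),int(c[0])];print(cam,l,round(r["p"],2),np.array(c),pt(cam,c,d))
print(viewer.get_calibration("top"))
E
```

```text
pics
0.0 [ 232.9 -579.8  291.7] [-3.1 -0.   0.4] [ 0.4  0.1 -0.6] 0.9990355121914652
top bed 0.95 [328.8 254.5] [525.   35.9  42.1]
top bed 0.73 [464.7 174.9] [ 688.3 -262.5   58.9]
top bed 0.69 [224.7 292.4] [448.8 264.1  40.8]
top die 0.66 [460.2 250.3] [ 524.8 -242.6   66. ]
top keeper 0.96 [226.4 292.6] [448.1 263.   28.5]
top keeper 0.9 [183.3 332.3] [365.6 354.   42.4]
top keeper 0.85 [215.  244.1] [555.9 287.6  26.8]
top nut 0.89 [202.9 158.5] [745.7 309.1  43.2]
top tin 0.7 [225.7 292.2] [449.1 263.8  31.9]
top tin 0.68 [465.3 174.3] [ 689.  -263.2   61.2]
top seat 0.9 [330.5 251.6] [531.2  32.1  41.4]
top spindle_foot 0.47 [306.7 241.7] [551.2  82.   76.5]
scene bed 0.88 [309.4 250.5] [540.   39.   22.2]
scene die 0.81 [184.4 223.5] [ 561.  -244.7   76.7]
scene keeper 0.79 [456.2 213. ] [380.8 361.   46.8]
scene keeper 0.73 [477.  260.4] [497.2 414.9  29.5]
scene keeper 0.6 [412.4 239.7] [466.3 267.8  28.2]
scene nut 0.75 [424.5 358.3] [763.2 314.8  41. ]
scene tin 0.86 [152.8 279.4] [ 705.8 -266.5   57.3]
scene seat 0.95 [309.8 254.3] [543.   40.5  11.8]
scene spindle_foot 0.57 [324.4 244.2] [553.8  76.   74.3]
{'fx': 479.1204575691845, 'fy': 479.1204575691845, 'cx': 320.7564453321505, 'cy': 244.40045398521121, 'T': array([[  -0. ,   -1. ,    0.1,  460.8],
       [  -1. ,    0. ,    0. ,   41.5],
       [  -0. ,   -0.1,   -1. , 1083. ],
       [   0. ,    0. ,    0. ,    1. ]])}
```

View pics/top0.png

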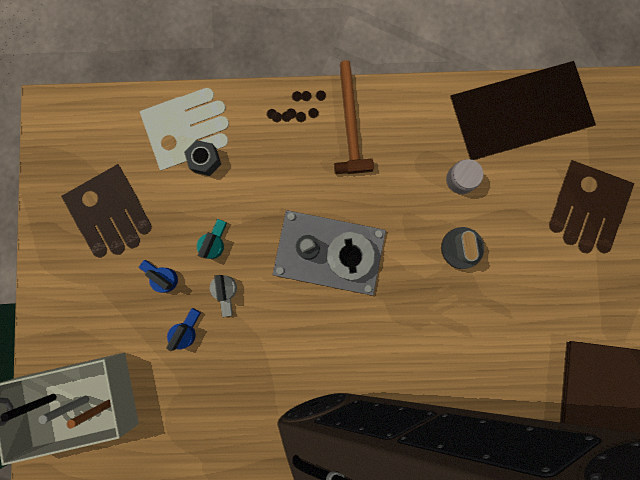

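View pics/scene0.png

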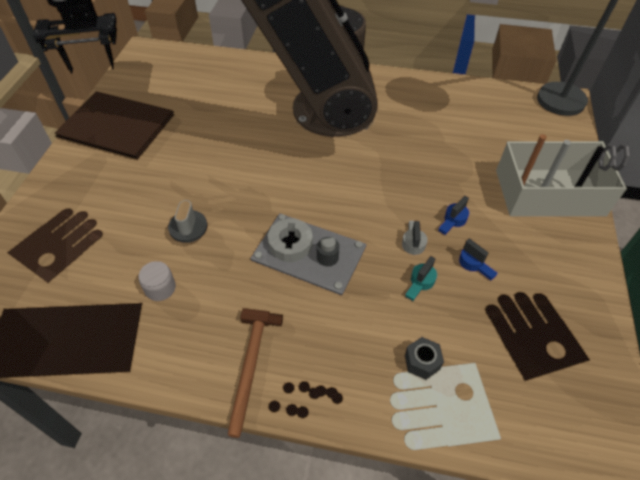

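The top view shows the bed at about (330,252): seat at (351,256) and spindle at (308,247). The die is at (464,249) and the grey keeper at (223,290) with its arm pointing towards -x; the blue and turquoise ones are decoys. Next I'll measure these from depth.

```bash
python3 - <<'E'
from h import *
np.set_printoptions(precision=3,suppress=True)
D=np.load("top0.npy");im=cv2.imread("pics/top0.png");P=cloud("top",D)
def reg(c,r,z0,z1):
    v,u=np.mgrid[0:480,0:640]
    m=(np.hypot(u-c[0],v-c[1])<r)&(P[...,2]>z0)&(P[...,2]<z1)
    return P[m][:,:],m
def rect(n,c,r,z0,z1):
    q,m=reg(c,r,z0,z1);print(n,len(q),"mean",q.mean(0),cv2.minAreaRect(q[:,:2].astype(np.float32)))
rect("die ring",(464,249),28,75,96)
rect("die flange",(464,249),28,32,44)
rect("keeper bar",(223,290),28,50,68)
rect("keeper arm",(226,305),18,9,22)
rect("seat ring",(351,256),32,38,50)
rect("spindle top",(308,247),20,66,90)
rect("bed plate",(330,252),70,6,20)
big=cv2.resize(im[190:330,180:500],None,fx=2.5,fy=2.5,interpolation=cv2.INTER_CUBIC);cv2.imwrite("pics/z0.png",big)
print(viewer.get_calibration("wrist"))
E
```

```text
die ring 449 mean [ 532.397 -254.321   87.423] ((532.3299560546875, -255.4833221435547), (62.74760437011719, 30.910024642944336), 5.931941032409668)
die flange 835 mean [ 530.876 -248.706   37.95 ] ((532.9519653320312, -255.70071411132812), (90.93537902832031, 90.22207641601562), 87.76068115234375)
keeper bar 193 mean [460.03  272.817  58.981] ((459.7749328613281, 273.485595703125), (55.259830474853516, 14.600916862487793), 6.256150245666504)
keeper arm 178 mean [415.834 266.846  15.49 ] ((425.7378234863281, 266.11260986328125), (28.109607696533203, 60.57264709472656), 80.29061126708984)
seat ring 1225 mean [521.699 -10.293  43.954] ((521.9248046875, -10.375961303710938), (100.97225952148438, 101.24491119384766), 25.733264923095703)
spindle top 147 mean [544.883  82.937  76.916] ((546.2471313476562, 83.99143981933594), (23.518718719482422, 31.266992568969727), 23.956279754638672)
bed plate 5055 mean [532.229  43.259  12.197] ((502.1985168457031, 43.183311462402344), (230.0599365234375, 235.91502380371094), 77.02961730957031)
{'fx': 396.87462118026235, 'fy': 396.87462118026235, 'cx': 315.609408780447, 'cy': 236.35662583487152, 'T': array([[   0.373,   -0.901,   -0.223,  293.729],
       [  -0.928,   -0.362,   -0.09 , -554.569],
       [   0.   ,    0.241,   -0.971,  383.803],
       [   0.   ,    0.   ,    0.   ,    1.   ]])}
```

View pics/z0.png

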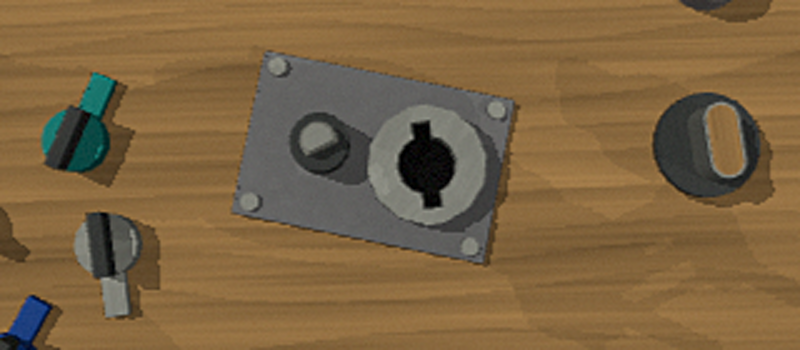

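```bash
cat >> h.py <<'E'
from scipy.spatial.transform import Rotation as Ro
def plan(x,y,z,yaw):
    s=env.state();r=np.array(s["tcp_rot"]);p=np.array(s["eef_pos"])
    print("t",round(s["t"],2),"pos",p.round(1),"rpy",r.round(3),"F",np.round(s["ft_force"],1),"M",np.round(s["moment"],2),"j",np.round(s["joints"],2),"op",round(s["opening"],3))
    turn=(r[2]-yaw+np.pi/2)%np.pi-np.pi/2   # modulo half turn
    y2=r[2]-turn
    R=Ro.from_euler("xyz",[np.pi,0,y2]).as_matrix()
    d=R.T@(np.array([x,y,z])-p)
    print("turn first",round(turn,3),"then cm",(d/10).round(2))
E
python3 - <<'E'
from h import *
plan(532.4,-255.4,240,0.1)
E
```

```text
t 0.8 pos [ 232.9 -580.   292.3] rpy [3.141 0.    0.382] F [-0.1 -0.3  0.2] M [ 0.01 -0.03 -0.03] j [-1.29  0.49  1.56  0.    1.09 -0.11] op 0.997
turn first 0.282 then cm [ 33.04 -29.31   5.23]
```

```bash
python3 -m inch '{"hand":[0.9,0.9,0.9,0.9,0.9,0.9,0.9,0.9,0.9,0.9,0.9,0.9,0.9,0.9],"delta_pos":[[0,0,0],[0,0,0],[2.75,-2.44,0.44],[2.75,-2.44,0.44],[2.75,-2.44,0.44],[2.75,-2.44,0.44],[2.75,-2.44,0.44],[2.75,-2.44,0.44],[2.75,-2.44,0.44],[2.75,-2.44,0.44],[2.75,-2.44,0.44],[2.75,-2.44,0.44],[2.75,-2.44,0.44],[2.75,-2.44,0.44]],"turn":[0.141,0.141,0,0,0,0,0,0,0,0,0,0,0,0]}'
cat > look.py <<'E'
from h import *
import sys
n=sys.argv[1]
K=viewer.get_calibration("wrist");im,D=viewer.read_camera("wrist")
cv2.imwrite(f"pics/{n}.png",im);np.savez(f"{n}.npz",P=cloud("wrist",D,K))
plan(532.4,-255.4,124,0.1)
E
python3 look.py w1
```

```text
t: 2.2
eef_pos: [533.0, -254.6, 239.4]
tcp_rot: [3.141, -0.0, 0.1]
ft_force: [1.3, 0.6, -0.5]
opening: 0.9
t 2.25 pos [ 535.5 -251.2  238.7] rpy [-3.141e+00 -1.000e-03  1.020e-01] F [ 0.5  3.8 -0.9] M [ 0.2  -0.01  0.09] j [-0.55  0.5   1.7   0.    0.94  0.92] op 0.9
turn first 0.002 then cm [-0.35  0.38 11.47]
```

View pics/w1.png

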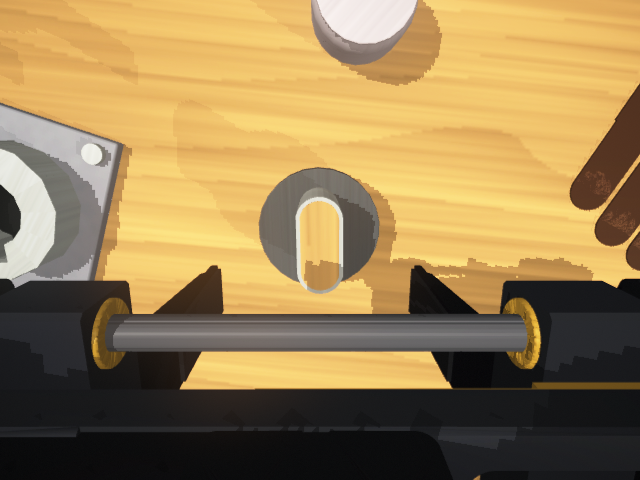

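The die sits at (319,230) between the jaws, with the ring's long axis in line with the tool. I'll let the arm settle and measure again.

```bash
python3 -m inch '{"hand":[0.9,0.9,0.9],"delta_pos":[[0,0,0],[0,0,0],[0,0,0]],"turn":[0,0,0]}'
python3 look.py w2; python3 - <<'E'
from h import *
P=np.load("w2.npz")["P"]
v,u=np.mgrid[0:480,0:640]
m=(np.hypot(u-319,v-235)<75)&(v<290)
for z0,z1 in((78,95),(32,43)):
    q=P[m&(P[...,2]>z0)&(P[...,2]<z1)];print(len(q),q.mean(0).round(1),cv2.minAreaRect(q[:,:2].astype(np.float32)))
E
```

```text
t: 2.55
eef_pos: [531.6, -256.6, 239.6]
tcp_rot: [3.141, -0.0, 0.099]
ft_force: [0.4, 0.1, -0.2]
opening: 0.901
t 2.6 pos [ 531.5 -256.7  239.6] rpy [ 3.141 -0.     0.098] F [-0.5 -0.3 -0.2] M [0.   0.   0.03] j [-0.56  0.5   1.71 -0.    0.94  0.91] op 0.901
turn first -0.002 then cm [ 0.1  -0.12 11.56]
4116 [ 533.4 -256.3   87.3] ((532.4867553710938, -256.2405700683594), (62.97323989868164, 29.439022064208984), 6.49473762512207)
6974 [ 538.9 -255.8   37.1] ((533.6723022460938, -256.3220520019531), (87.70750427246094, 91.46238708496094), 5.804198265075684)
```

```bash
python3 -m inch '{"hand":[0.9,0.9,0.9,0.9,0.9,0.9,0.9,0,0,0,0,0,0,0,0,0,0],"delta_pos":[[0.1,-0.07,2],[0,0,2],[0,0,2],[0,0,2],[0,0,2],[0,0,1.5],[0,0,0],[0,0,0],[0,0,0],[0,0,0],[0,0,0],[0,0,0],[0,0,0],[0,0,0],[0,0,0],[0,0,0],[0,0,0]],"turn":[-0.01,0,0,0,0,0,0,0,0,0,0,0,0,0,0,0,0]}'
python3 -c "
from h import *
plan(522,-10.3,300,0.137)"
```

```text
t: 4.3
eef_pos: [533.2, -255.2, 124.6]
tcp_rot: [3.141, -0.001, 0.11]
ft_force: [0.7, -1.1, 1.9]
opening: 0.312
t 4.3 pos [ 533.2 -255.2  124.6] rpy [ 3.141e+00 -1.000e-03  1.100e-01] F [ 0.7 -1.1  1.9] M [-0.26 -0.15  0.01] j [-0.56  0.65  1.79 -0.    0.69  0.9 ] op 0.312
turn first -0.027 then cm [  2.23 -24.41 -17.54]
```

```bash
python3 -m inch '{"hand":[0,0,0,0,0,0,0,0,0,0,0,0,0,0,0,0,0,0,0,0],"delta_pos":[[0,0,-1],[0,0,-2],[0,0,-3],[0,0,-3],[0,0,-1],[-0.5,-2.4,0],[-0.5,-2.4,0],[-0.5,-2.4,0],[-0.5,-2.4,0],[-0.5,-2.4,0],[-0.5,-2.4,0],[-0.5,-2.4,0],[-0.5,-2.4,0],[-0.5,-2.4,0],[-0.5,-2.4,0],[0,0,0],[0,0,0],[0,0,0],[0,0,0],[0,0,0]],"turn":[0,0,0,0,0,0,0,0,0,0,0,0,0,0,0,0,0,0,0,0]}'
python3 look.py w3
```

```text
t: 6.3
eef_pos: [457.1, -22.4, 224.3]
tcp_rot: [3.142, 0.0, 0.109]
ft_force: [-0.5, -0.3, -5.3]
opening: 0.31
t 6.35 pos [457.1 -22.3 224.3] rpy [3.142 0.    0.109] F [ 0.4  0.4 -5.9] M [ 0.   -0.01 -0.  ] j [-0.19  0.35  2.03 -0.    0.76  1.27] op 0.309
turn first 0.009 then cm [ 5.17 23.94 10.03]
```

View pics/w3.png

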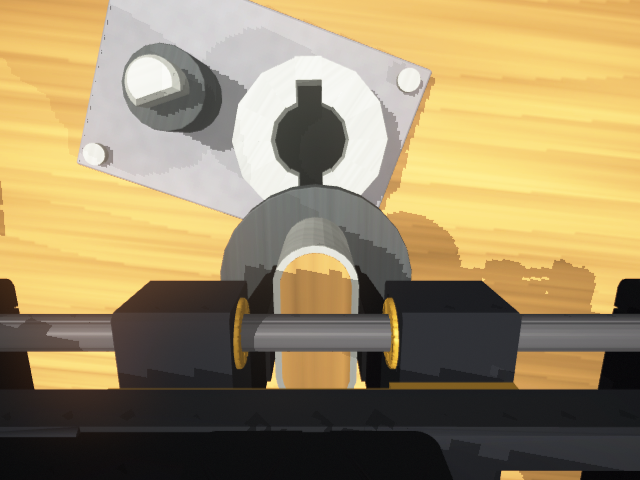

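```bash
python3 - <<'E'
from h import *
from scipy.optimize import least_squares
P=np.load("w3.npz")["P"]
v,u=np.mgrid[0:480,0:640]
reg=(np.hypot(u-311,v-135)<95)&(v<190)
q=P[reg&(abs(P[...,2]-44)<4)]
print("ring z",np.median(q[:,2]))
# outer edge: farthest points per angle
c=np.array([521.9,-10.4])
for _ in range(3):
    d=q[:,:2]-c;a=np.arctan2(d[:,1],d[:,0]);r=np.hypot(*d.T)
    o=[];i=[]
    for k in np.linspace(-np.pi,np.pi,73)[:-1]:
        s=(a>=k)&(a<k+np.pi/36)
        if s.sum()>5:
            j=np.argmax(np.where(s,r,-1));o.append(q[j,:2]);j=np.argmin(np.where(s,r,1e9));i.append(q[j,:2])
    o=np.array(o);i=np.array(i)
    o=o[np.hypot(*(o-c).T)>46]; 
    f=least_squares(lambda p:np.hypot(*(o-p[:2]).T)-p[2],[*c,52],loss="soft_l1").x
    ii=i[abs(np.hypot(*(i-c).T)-25.5)<3]
    g=least_squares(lambda p:np.hypot(*(ii-p[:2]).T)-p[2],[*c,25],loss="soft_l1").x
    print("outer",f,"inner",g,len(ii)); c=g[:2]
# slot
m=reg&(P[...,2]<39)|reg&~np.isfinite(P[...,2])
K=viewer.get_calibration("wrist")
# project all px onto plane z=44
T=np.array(K["T"]);ray=np.stack([(u-K["cx"])/K["fx"],(v-K["cy"])/K["fy"],np.ones(u.shape)],-1)@T[:3,:3].T
X=T[:3,3]+ray*((44-T[2,3])/ray[...,2])[...,None]
rr=np.hypot(X[...,0]-c[0],X[...,1]-c[1])
s=X[reg&(P[...,2]<38)&(rr>28)&(rr<40)][:,:2]
print(len(s))
for sg in(1,-1):
    t=s[(s[:,0]-c[0])*sg>0]
    if len(t)>20:
        ln=(t.mean(0)-c)*sg;print(sg,len(t),t.mean(0),"yaw",np.arctan2(ln[1],ln[0]),cv2.minAreaRect(t.astype(np.float32)))
# spindle top
w=(np.hypot(u-155,v-80)<45);q=P[w&(P[...,2]>70)]
print("shaft",np.median(q[:,2]),q.mean(0),cv2.minAreaRect(q[:,:2].astype(np.float32)))
q=P[w&(abs(P[...,2]-57.5)<4)];print("shoulder",len(q),np.median(q[:,2]));cv2_=cv2.minEnclosingCircle(q[:,:2].astype(np.float32));print(cv2_)
q=P[(abs(P[...,2]-12)<3)&(v<240)];print("plate",cv2.minAreaRect(q[:,:2].astype(np.float32)))
e=cv2.Canny(cv2.imread("pics/w3.png"),60,150)
im=cv2.imread("pics/w3.png")[30:150,90:250];cv2.imwrite("pics/sp.png",cv2.resize(im,None,fx=4,fy=4,interpolation=cv2.INTER_CUBIC))
E
```

```text
ring z 43.08229980337208
outer [521.24429168 -10.54172949  50.94786021] inner [520.75243797 -10.65853472  25.52751447] 58
outer [521.17787338 -10.56479236  50.99924408] inner [520.77733472 -10.63163491  25.56685354] 59
outer [521.19333431 -10.58930842  50.97912011] inner [520.77627842 -10.63101013  25.56744234] 59
486
1 406 [552.85043346  -6.68995127] yaw 0.12226051659965836 ((552.6751098632812, -6.687828063964844), (10.357861518859863, 16.228456497192383), 6.273156642913818)
-1 80 [492.28246445 -13.39270918] yaw 0.09662095982207898 ((492.2829284667969, -14.108675956726074), (2.723468065261841, 16.40642547607422), 6.270915508270264)
shaft 76.15485801086928 [543.86500097  80.32639317  79.03785812] ((540.5740356445312, 41.38423156738281), (114.20419311523438, 29.261741638183594), 86.410888671875)
shoulder 2611 56.590227351755516
((542.1265258789062, 81.97315216064453), 25.859167098999023)
plate ((531.2936401367188, 35.72731018066406), (230.10296630859375, 149.93246459960938), 77.1196060180664)
```

View pics/sp.png

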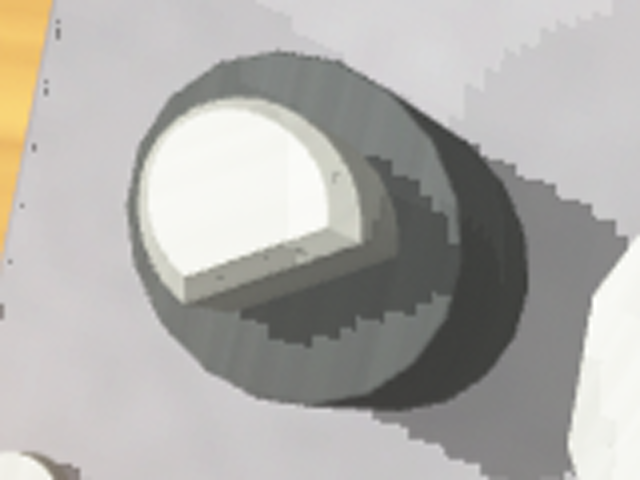

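```bash
python3 - <<'E'
from h import *
from scipy.optimize import least_squares
P=np.load("w3.npz")["P"];v,u=np.mgrid[0:480,0:640]
K=viewer.get_calibration("wrist");T=np.array(K["T"])
def onz(c,z):
    r=T[:3,:3]@np.array([(c[0]-K["cx"])/K["fx"],(c[1]-K["cy"])/K["fy"],1]);return (T[:3,3]+r*(z-T[2,3])/r[2])[:2]
for a,b,z in(((135.75,105.5),(180,90),74.5),((136.75,99.25),(171.75,87),77.5)):
    A,B=onz(a,z),onz(b,z);d=A-B;print("flat",A,B,"yaw",np.arctan2(d[1],d[0])-np.pi/2,"mid",(A+B)/2)
w=(u>205)&(u<420)&(v>180)&(v<300)
q=P[w&(P[...,2]>128)&(P[...,2]<145)];print("flange z",np.median(q[:,2]))
q=q[:,:2]; 
c=np.array([457,-22.])
d=q-c;a=np.arctan2(d[:,1],d[:,0]);r=np.hypot(*d.T);o=[]
for k in np.arange(-1.2,1.5,0.05):
    s=(a>=k)&(a<k+.05)
    if s.sum()>3:o.append(q[np.argmax(np.where(s,r,-1))])
o=np.array(o)
for R in (None,46):
    f=least_squares((lambda p:np.hypot(*(o-p[:2]).T)-p[2]) if R is None else (lambda p:np.hypot(*(o-p[:2]).T)-46),[*c,46],loss="soft_l1");print(f.x,f.cost)
q=P[w&(P[...,2]>178)&(P[...,2]<195)];print(np.median(q[:,2]),cv2.minAreaRect(q[:,:2].astype(np.float32)))
plan(521.6,-10.5,175,0.11)
E
```

```text
flat [529.13371694  90.86916604] [540.43190715  65.63294318] yaw 0.4209373949095849 mid [534.78281204  78.25105461]
flat [532.52394426  88.9945115 ] [541.30449654  69.31958787] yaw 0.4197572282173607 mid [536.9142204   79.15704969]
flange z 136.8025832314841
[456.07890974 -21.89877834  45.48252097] 0.44907411883228865
[455.44398287 -21.9908704   46.        ] 1.0756033223489623
186.9516323403122 ((476.7079162597656, -19.697763442993164), (22.481914520263672, 48.31296157836914), 6.45490026473999)
t 6.35 pos [457.1 -22.3 224.3] rpy [3.142 0.    0.109] F [ 0.4  0.4 -5.9] M [ 0.   -0.01 -0.  ] j [-0.19  0.35  2.03 -0.    0.76  1.27] op 0.309
turn first -0.001 then cm [ 6.54 -0.47  4.93]
```

```bash
python3 -m inch '{"hand":[0,0,0,0,0,0,0,0,0,0,0],"delta_pos":[[1.5,-0.1,0],[1.6,-0.1,0],[1.6,-0.1,0],[1.6,-0.1,0],[0.29,-0.03,1],[0,0,1],[0,0,1.2],[0,0,1.2],[0,0,0.2],[0,0,0],[0,0,0]],"turn":[0,0,0,0,0,0,0,0,0,0,0]}'
python3 look.py w4; python3 -c "
from h import *
plan(522.1,-10.9,178,0.11)"
```

```text
t: 7.45
eef_pos: [522.1, -10.5, 178.6]
tcp_rot: [3.141, -0.0, 0.11]
ft_force: [-0.1, 0.2, -6.7]
opening: 0.307
t 7.5 pos [522.2 -10.5 178.8] rpy [ 3.141e+00 -1.000e-03  1.100e-01] F [ 0.   0.3 -5.4] M [ 0.02  0.03 -0.02] j [-0.15  0.5   1.93 -0.    0.71  1.31] op 0.315
turn first 0.01 then cm [-1.43 24.47  5.48]
t 7.5 pos [522.2 -10.5 178.8] rpy [ 3.141e+00 -1.000e-03  1.100e-01] F [ 0.   0.3 -5.4] M [ 0.02  0.03 -0.02] j [-0.15  0.5   1.93 -0.    0.71  1.31] op 0.315
turn first -0.0 then cm [-0.01  0.04  0.08]
```

View pics/w4.png

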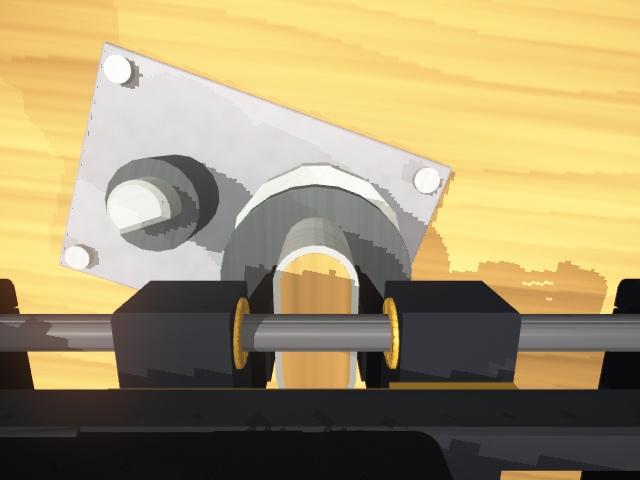

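The flange at (316,230) sits centred over the seat ring. I'll lower it in small steps and watch the force.

```bash
python3 -m inch '{"hand":[0,0,0,0],"delta_pos":[[0,0,0.5],[0,0,0.5],[0,0,0],[0,0,0]],"turn":[0,0,0,0]}'; python3 -m inch '{"hand":[0,0,0],"delta_pos":[[0,0,0.3],[0,0,0.3],[0,0,0]],"turn":[0,0,0]}'
```

```text
t: 7.9
eef_pos: [522.0, -10.4, 168.3]
tcp_rot: [-3.142, 0.0, 0.11]
ft_force: [0.4, -0.2, -4.7]
opening: 0.311
t: 8.2
eef_pos: [521.9, -10.4, 162.0]
tcp_rot: [-3.142, 0.001, 0.11]
ft_force: [-0.6, 0.7, -5.6]
opening: 0.31
```

```bash
python3 -m inch '{"hand":[0,0,0,0],"delta_pos":[[0,0,0.3],[0,0,0.2],[0,0,0.1],[0,0,0]],"turn":[0,0,0,0]}'; python3 -m inch '{"hand":[0,0,0],"delta_pos":[[0,0,0.1],[0,0,0.1],[0,0,0]],"turn":[0,0,0]}'
```

```text
t: 8.6
eef_pos: [522.0, -10.4, 156.2]
tcp_rot: [3.142, 0.0, 0.11]
ft_force: [0.2, 0.4, -4.6]
opening: 0.312
t: 8.9
eef_pos: [522.0, -10.4, 154.3]
tcp_rot: [3.142, 0.0, 0.11]
ft_force: [0.8, -0.0, -5.3]
opening: 0.31
```

```bash
for i in 1 2; do python3 -m inch '{"hand":[0,0,0],"delta_pos":[[0,0,0.1],[0,0,0.1],[0,0,0]],"turn":[0,0,0]}'; done
```

```text
t: 9.2
eef_pos: [522.0, -10.4, 152.3]
tcp_rot: [3.142, 0.0, 0.11]
ft_force: [0.3, 0.3, -6.5]
opening: 0.313
t: 9.5
eef_pos: [522.0, -10.4, 150.3]
tcp_rot: [3.142, 0.0, 0.11]
ft_force: [-0.4, -0.7, -5.6]
opening: 0.311
```

The lugs are already below the level where they would catch (154.6) and there's no contact force, so they are in the slots.

```bash
python3 -m inch '{"hand":[0,0,0,0],"delta_pos":[[0,0,0.2],[0,0,0.2],[0,0,0.1],[0,0,0]],"turn":[0,0,0,0]}';  for i in 1 ; do python3 -m inch '{"hand":[0,0,0],"delta_pos":[[0,0,0.1],[0,0,0.05],[0,0,0]],"turn":[0,0,0]}'; done
```

```text
t: 9.9
eef_pos: [522.0, -10.4, 145.2]
tcp_rot: [3.142, 0.0, 0.11]
ft_force: [-0.1, -0.0, -5.0]
opening: 0.313
t: 10.2
eef_pos: [522.0, -10.4, 143.9]
tcp_rot: [3.141, 0.0, 0.11]
ft_force: [0.0, 1.0, -6.0]
opening: 0.307
```

```bash
for i in 1 2; do python3 -m inch '{"hand":[0,0,0],"delta_pos":[[0,0,0.05],[0,0,0.05],[0,0,0]],"turn":[0,0,0]}'; done
```

```text
t: 10.5
eef_pos: [522.0, -10.4, 142.9]
tcp_rot: [3.142, 0.0, 0.11]
ft_force: [-0.6, 0.3, -5.8]
opening: 0.311
t: 10.8
eef_pos: [522.1, -10.4, 142.6]
tcp_rot: [3.141, -0.001, 0.11]
ft_force: [-3.1, 1.1, 4.5]
opening: 0.312
```

It contacts at TCP z 142.6, the expected home height. Next I release and retreat, check it, and go on to the keeper.

```bash
python3 -m inch '{"hand":[0.55,0.55,0.55,0.55,0.55,0.55,0.55,0.55,0.55,0.55,0.55,0.55],"delta_pos":[[0,0,0],[0,0,0],[0,0,0],[0,0,0],[0,0,0],[0,0,-1],[0,0,-2],[0,0,-3],[0,0,-2],[0,0,-2],[0,0,0],[0,0,0]],"turn":[0,0,0,0,0,0,0,0,0,0,0,0]}'
python3 look.py w5;python3 - <<'E'
from h import *
P=np.load("w5.npz")["P"];v,u=np.mgrid[0:480,0:640]
for n,zz in(("ring",106),("flange",56),("seat",44)):
    q=P[(abs(P[...,2]-zz)<7)&(v<300)&(np.hypot(P[...,0]-521,P[...,1]+10)<60)];print(n,len(q),np.median(q[:,2]),cv2.minAreaRect(q[:,:2].astype(np.float32)))
plan(460,273,109,0.12)
E
```

```text
t: 12.0
eef_pos: [521.9, -10.4, 242.2]
tcp_rot: [3.141, -0.001, 0.11]
ft_force: [0.4, -1.1, -1.5]
opening: 0.551
t 12.05 pos [521.7 -10.4 241.6] rpy [3.142 0.    0.11 ] F [ 0.5 -0.1 -0.7] M [-0.03  0.02 -0.04] j [-0.15  0.41  1.87 -0.    0.87  1.31] op 0.552
turn first 0.01 then cm [-1.39 24.49 11.76]
ring 4566 105.41884879517372 ((521.6856079101562, -9.754623413085938), (62.06193161010742, 29.73676109313965), 7.024595737457275)
flange 7627 55.10682290791772 ((522.7175903320312, -9.564460754394531), (87.51224517822266, 90.98316192626953), 6.873628616333008)
seat 1919 43.1472670159356 ((522.7572631835938, -10.597774505615234), (99.62665557861328, 103.37712860107422), 5.572527885437012)
t 12.05 pos [521.7 -10.4 241.6] rpy [3.142 0.    0.11 ] F [ 0.5 -0.1 -0.7] M [-0.03  0.02 -0.04] j [-0.15  0.41  1.87 -0.    0.87  1.31] op 0.552
turn first -0.01 then cm [ -2.74 -28.87  13.26]
```

View pics/w5.png

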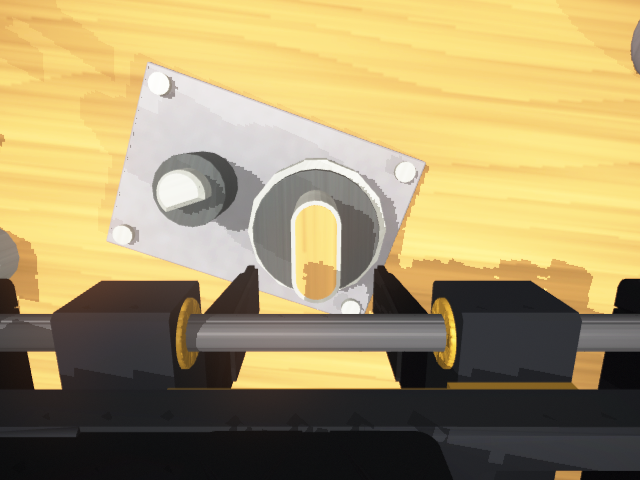

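The die is home: its flange top is 12 mm above the seat face, which equals the flange thickness. Moving to the keeper.

```bash
python3 -m inch '{"hand":[0.55,0.55,0.55,0.55,0.55,0.55,0.55,0.55,0.55,0.55,0.55,0.55,0.55,0.55],"delta_pos":[[-0.27,-2.6,0],[-0.27,-2.6,0],[-0.27,-2.6,0],[-0.27,-2.6,0],[-0.27,-2.6,0],[-0.27,-2.6,0],[-0.27,-2.6,0],[-0.27,-2.6,0],[-0.27,-2.6,0],[-0.27,-2.6,0],[-0.04,-2.8,0],[0,0,0],[0,0,0],[0,0,0]],"turn":[0,0,0,0,0,0,0,0,0,0,0,0,0,0]}'
python3 look.py w6;python3 - <<'E'
from h import *
P=np.load("w6.npz")["P"];v,u=np.mgrid[0:480,0:640]
n=np.hypot(P[...,0]-455,P[...,1]-273)<70
for nm,zz,t in(("bar",59,5),("hub",27,3),("arm",14.7,3)):
    q=P[n&(abs(P[...,2]-zz)<t)&(v<300)];print(nm,len(q),q.mean(0),np.median(q[:,2]),cv2.minAreaRect(q[:,:2].astype(np.float32)))
plan(460,273,109,0.12)
E
```

```text
t: 13.45
eef_pos: [463.2, 272.2, 241.3]
tcp_rot: [3.141, 0.001, 0.109]
ft_force: [0.1, -0.6, -0.4]
opening: 0.547
t 13.5 pos [463.3 272.1 241.5] rpy [3.141e+00 1.000e-03 1.090e-01] F [ 0.8  0.1 -0.2] M [ 0.03 -0.01 -0.03] j [ 0.41  0.43  1.83 -0.    0.88  1.87] op 0.553
turn first 0.009 then cm [ 1.61 53.17 11.75]
bar 1481 [459.95271787 273.59077082  58.91001512] 58.962974636322144 ((458.9620361328125, 273.66082763671875), (55.461055755615234, 13.685771942138672), 6.557198524475098)
hub 2443 [459.33461791 273.47721315  27.11868063] 27.120746854138133 ((459.2647399902344, 273.84686279296875), (53.77302169799805, 55.025848388671875), 9.677454948425293)
arm 727 [413.94549843 267.86405706  14.49103074] 14.49455899252058 ((442.030517578125, 264.92138671875), (91.4604721069336, 47.53095626831055), 15.126452445983887)
t 13.5 pos [463.3 272.1 241.5] rpy [3.141e+00 1.000e-03 1.090e-01] F [ 0.8  0.1 -0.2] M [ 0.03 -0.01 -0.03] j [ 0.41  0.43  1.83 -0.    0.88  1.87] op 0.553
turn first -0.011 then cm [-0.32 -0.13 13.25]
```

View pics/w6.png

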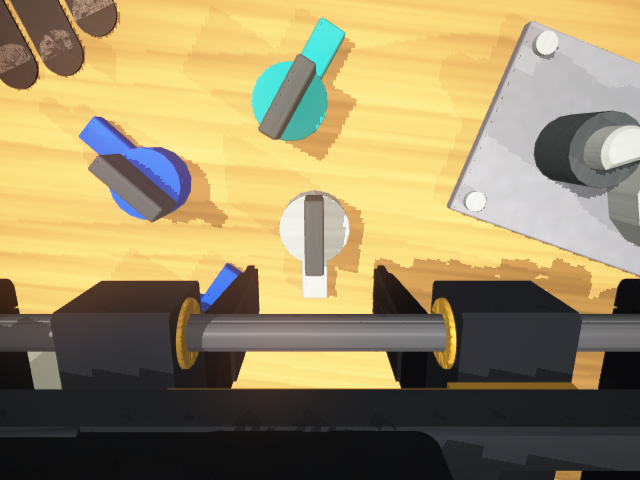

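```bash
python3 -m inch '{"hand":[0.5,0.5,0.5,0.5,0.5,0.5,0.5,0.5,0.5,0.5,0,0,0,0,0,0,0],"delta_pos":[[-0.41,-0.2,1],[0,0,2],[0,0,2],[0,0,2],[0,0,2],[0,0,2],[0,0,1.25],[0,0,1],[0,0,0],[0,0,0],[0,0,0],[0,0,0],[0,0,0],[0,0,0],[0,0,0],[0,0,0],[0,0,0]],"turn":[-0.005,0,0,0,0,0,0,0,0,0,0,0,0,0,0,0,0]}'
```

```text
t: 15.2
eef_pos: [459.0, 274.3, 109.5]
tcp_rot: [3.141, -0.0, 0.115]
ft_force: [-0.8, -2.3, 2.4]
opening: 0.146
```

```bash
python3 -m inch '{"hand":[0,0,0,0,0,0,0,0,0,0,0,0,0,0,0,0,0,0,0,0],"delta_pos":[[0,0,-1],[0,0,-2],[0,0,-3],[0,0,-3],[0,0,-2],[-0.5,1.5,0],[-0.6,2,0],[-0.6,2,0],[-0.6,2,0],[-0.6,2,0],[-0.6,2,0],[-0.6,2,0],[-0.6,2,0],[-0.6,2,0],[-0.6,2,0],[-0.6,1.4,0],[-0.4,0,0],[0,0,0],[0,0,0],[0,0,0]],"turn":[0,0,-0.1,-0.1,-0.105,0,0,0,0,0,0,0,0,0,0,0,0,0,0,0]}'
python3 look.py w7
```

```text
t: 17.2
eef_pos: [481.0, 55.9, 219.3]
tcp_rot: [-3.142, 0.0, 0.42]
ft_force: [0.6, 0.8, -4.7]
opening: 0.148
t 17.25 pos [481.   55.9 219.3] rpy [3.142 0.    0.42 ] F [ 0.8  0.8 -4.7] M [ 0.01 -0.04 -0.01] j [-0.02  0.39  1.98 -0.    0.77  1.13] op 0.145
turn first 0.32 then cm [ 2.   31.49  9.53]
```

View pics/w7.png

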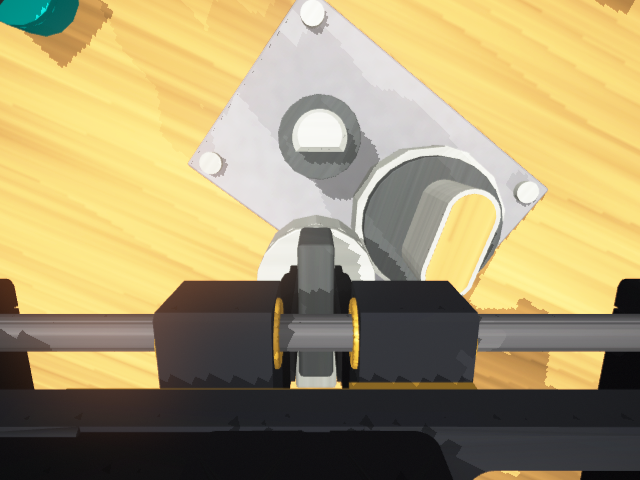

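The spindle flat at (320,150) is square to the tool, so the yaw matches. I'll measure the hub and spindle centres.

```bash
python3 - <<'E'
from h import *
from scipy.optimize import least_squares
P=np.load("w7.npz")["P"];v,u=np.mgrid[0:480,0:640]
def circ(q,c,R,lo,hi):
    d=q-c;a=np.arctan2(d[:,1],d[:,0]);r=np.hypot(*d.T);o=[]
    for k in np.arange(-np.pi,np.pi,0.06):
        s=(a>=k)&(a<k+.06)
        if s.sum()>2:o.append(q[np.argmax(np.where(s,r,-1))])
    o=np.array(o);rr=np.hypot(*(o-c).T);o=o[(rr>lo)&(rr<hi)]
    f=least_squares(lambda p:np.hypot(*(o-p[:2]).T)-R,c,loss="soft_l1");g=least_squares(lambda p:np.hypot(*(o-p[:2]).T)-p[2],[*c,R],loss="soft_l1");return len(o),f.x,g.x
q=P[(abs(P[...,2]-56.6)<3)&(np.hypot(u-319,v-136)<50)];print("shoulder",np.median(q[:,2]),circ(q[:,:2],np.array([542,82.]),26,22,30))
q=P[(abs(P[...,2]-76.6)<3)&(np.hypot(u-319,v-136)<50)];print("shaft",q.mean(0),cv2.minAreaRect(q[:,:2].astype(np.float32)))
w=(v>205)&(v<285)&(abs(u-316)<65)
q=P[w&(abs(P[...,2]-137)<4)];print("hub",np.median(q[:,2]),circ(q[:,:2],np.array([481,56.]),28,22,34))
q=P[w&(abs(P[...,2]-169)<4)];print("bar",cv2.minAreaRect(q[:,:2].astype(np.float32)))
plan(542,82,200,0.42)
E
```

```text
shoulder 56.560877050289974 (105, array([542.04616272,  81.9257191 ]), array([542.04329934,  81.92803745,  25.49898406]))
shaft [544.57659064  83.13276002  76.16623825] ((545.5723876953125, 83.65916442871094), (23.42113494873047, 31.325847625732422), 24.09592628479004)
hub 136.89317833092227 (51, array([480.17330558,  56.64763247]), array([480.90703763,  56.96634729,  27.37658183]))
bar ((498.0860290527344, 65.30443572998047), (17.43035888671875, 22.589387893676758), 24.352046966552734)
t 17.25 pos [481.   55.9 219.3] rpy [3.142 0.    0.42 ] F [ 0.8  0.8 -4.7] M [ 0.01 -0.04 -0.01] j [-0.02  0.39  1.98 -0.    0.77  1.13] op 0.145
turn first 0.0 then cm [6.63 0.1  1.93]
```

```bash
python3 -m inch '{"hand":[0,0,0,0,0,0,0,0,0,0,0],"delta_pos":[[1.2,0.05,0],[1.6,0.05,0],[1.6,0.05,0],[1.6,0.05,0],[0.64,0,0],[0,0,1],[0,0,1],[0,0,0.5],[0,0,0.2],[0,0,0],[0,0,0]],"turn":[0,0,0,0,0,0,0,0,0,0,0]}'
python3 -c "
from h import *
plan(542.4,81.2,167,0.42)"
python3 look.py w8
```

```text
t: 18.35
eef_pos: [542.6, 80.6, 192.6]
tcp_rot: [3.141, -0.0, 0.42]
ft_force: [0.2, 0.7, -4.7]
opening: 0.146
t 18.35 pos [542.6  80.6 192.6] rpy [ 3.141 -0.     0.42 ] F [ 0.2  0.7 -4.7] M [-0.03 -0.02  0.03] j [ 0.03  0.51  1.85 -0.    0.78  1.18] op 0.146
turn first -0.0 then cm [ 0.01 -0.07  2.56]
t 18.4 pos [542.6  80.6 192.7] rpy [ 3.141 -0.     0.42 ] F [ 0.5 -0.5 -4.5] M [-0.02 -0.06  0.03] j [ 0.03  0.51  1.85 -0.    0.78  1.18] op 0.144
turn first 0.32 then cm [-4.37 33.33  6.87]
```

View pics/w8.png

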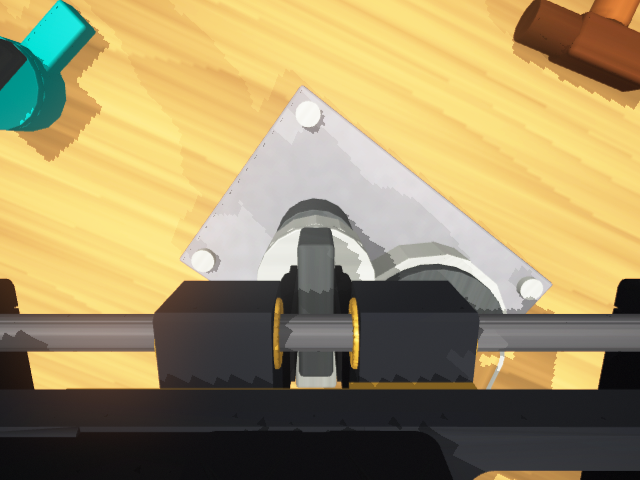

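```bash
python3 -m inch '{"hand":[0,0,0,0],"delta_pos":[[0,-0.06,0.2],[0,0,0.2],[0,0,0.2],[0,0,0]],"turn":[0,0,0,0]}';  python3 -m inch '{"hand":[0,0,0],"delta_pos":[[0,0,0.1],[0,0,0.1],[0,0,0]],"turn":[0,0,0]}'; python3 -m inch '{"hand":[0,0,0],"delta_pos":[[0,0,0.1],[0,0,0.1],[0,0,0]],"turn":[0,0,0]}'
```

```text
t: 18.8
eef_pos: [542.2, 81.2, 186.1]
tcp_rot: [-3.141, 0.0, 0.42]
ft_force: [0.6, 0.2, -6.4]
opening: 0.148
t: 19.1
eef_pos: [542.3, 81.2, 184.3]
tcp_rot: [3.142, 0.0, 0.42]
ft_force: [-0.0, 0.4, -5.3]
opening: 0.145
t: 19.4
eef_pos: [542.3, 81.2, 182.3]
tcp_rot: [-3.142, 0.0, 0.42]
ft_force: [1.1, -0.5, -4.9]
opening: 0.144
```

The shaft is in the bore (keeper underside at 72.8 mm) with no contact. Continuing down.

```bash
python3 -m inch '{"hand":[0,0,0,0,0,0],"delta_pos":[[0,0,0.2],[0,0,0.2],[0,0,0.2],[0,0,0.2],[0,0,0.2],[0,0,0]],"turn":[0,0,0,0,0,0]}';  python3 -m inch '{"hand":[0,0,0],"delta_pos":[[0,0,0.2],[0,0,0.1],[0,0,0]],"turn":[0,0,0]}'; python3 -m inch '{"hand":[0,0,0],"delta_pos":[[0,0,0.1],[0,0,0.05],[0,0,0]],"turn":[0,0,0]}'
```

```text
t: 20.0
eef_pos: [542.2, 81.2, 172.1]
tcp_rot: [-3.141, 0.001, 0.42]
ft_force: [-0.1, 0.1, -5.3]
opening: 0.147
t: 20.3
eef_pos: [542.3, 81.2, 169.3]
tcp_rot: [3.142, 0.0, 0.42]
ft_force: [0.3, 0.2, -4.8]
opening: 0.15
t: 20.6
eef_pos: [542.3, 81.2, 167.8]
tcp_rot: [3.142, 0.0, 0.42]
ft_force: [0.1, -0.1, -5.1]
opening: 0.145
```

```bash
python3 -m inch '{"hand":[0,0,0,0],"delta_pos":[[0,0,0.05],[0,0,0.05],[0,0,0.05],[0,0,0]],"turn":[0,0,0,0]}'
```

```text
t: 21.0
eef_pos: [542.4, 81.2, 167.0]
tcp_rot: [3.141, -0.0, 0.42]
ft_force: [-1.1, -0.1, 5.0]
opening: 0.143
```

The keeper is on the shoulder at TCP z 167.0, as predicted. Now I swing it closed, turning about 0.91 rad counter-clockwise.

```bash
python3 -m inch '{"hand":[0,0,0,0,0,0],"delta_pos":[[0,0,0],[0,0,-0.03],[0,0,0],[0,0,0],[0,0,0],[0,0,0]],"turn":[0,-0.05,-0.1,-0.1,0,0]}'
python3 -c "
from h import *
plan(542.4,81.2,167,1.34)"
```

```text
t: 21.6
eef_pos: [541.6, 81.2, 167.0]
tcp_rot: [-3.141, 0.001, 0.67]
ft_force: [-5.8, -0.4, 4.9]
opening: 0.149
t 21.6 pos [541.6  81.2 167. ] rpy [-3.141e+00  1.000e-03  6.700e-01] F [-5.8 -0.4  4.9] M [-0.01  1.02  0.05] j [ 0.03  0.55  1.87 -0.    0.72  0.93] op 0.149
turn first -0.67 then cm [ 0.02  0.08 -0.  ]
```

```bash
python3 -m inch '{"hand":[0,0,0,0,0],"delta_pos":[[0,0,0],[0,0,0],[0,0,0],[0,0,0],[0,0,0]],"turn":[-0.1,-0.1,-0.1,0,0]}'
python3 -m inch '{"hand":[0,0,0,0,0,0],"delta_pos":[[0,0,0],[0,0,0],[0,0,0],[0,0,0],[0,0,0],[0,0,0]],"turn":[-0.1,-0.1,-0.1,-0.07,0,0]}'
python3 -c "
from h import *
plan(542.4,81.2,167,1.34)"
```

```text
t: 22.1
eef_pos: [541.8, 80.7, 167.0]
tcp_rot: [-3.141, 0.002, 0.97]
ft_force: [-5.3, -5.3, 4.9]
opening: 0.144
t: 22.7
eef_pos: [542.2, 80.2, 167.0]
tcp_rot: [3.142, 0.002, 1.34]
ft_force: [-3.0, -9.4, 4.0]
opening: 0.148
t 22.7 pos [542.2  80.2 167. ] rpy [3.142e+00 2.000e-03 1.340e+00] F [-3.  -9.4  4. ] M [-1.81  0.55 -0.01] j [ 0.03  0.55  1.87 -0.    0.72  0.26] op 0.148
turn first 0.0 then cm [ 0.1 -0.   0. ]
```

```bash
python3 -m inch '{"hand":[0.4,0.4,0.4,0.4,0.4,0.4,0.4,0.4,0.4,0.4,0.4],"delta_pos":[[0,0,0],[0,0,0],[0,0,0],[0,0,0],[0,0,0],[0,0,-1],[0,0,-2],[0,0,-3],[0,0,-3],[0,0,0],[0,0,0]],"turn":[0,0,0,0,0,0,0,0,0,0,0]}'
python3 -m inch '{"hand":[0.4,0.4,0.4,0.4,0.4,0.4,0.4,0.4],"delta_pos":[[-3,0,0],[-3,0,0],[-4,0,0],[-4,0,0],[-3,0,0],[0,0,0],[0,0,0],[0,0,0]],"turn":[0,0,0,0,0,0,0,0]}'
python3 look.py w9; python3 -c "
from h import *
im,D=viewer.read_camera('top');cv2.imwrite('pics/top9.png',cv2.resize(im[150:350,200:500],None,fx=2.6,fy=2.6));np.save('top9.npy',D);plan(0,0,0,0)"
```

```text
t: 23.8
eef_pos: [542.3, 81.2, 257.5]
tcp_rot: [3.14, -0.0, 1.34]
ft_force: [0.0, -0.2, -0.3]
opening: 0.399
t: 24.6
eef_pos: [503.4, -83.6, 256.3]
tcp_rot: [-3.141, -0.0, 1.34]
ft_force: [-0.1, 0.1, 1.1]
opening: 0.402
t 24.65 pos [503.5 -83.4 256.4] rpy [-3.141 -0.     1.341] F [0.  0.1 0.1] M [ 0.   -0.06  0.01] j [-0.29  0.37  1.88  0.    0.89 -0.06] op 0.398
turn first 1.241 then cm [ 1.16 17.4  13.24]
t 24.7 pos [503.5 -83.4 256.5] rpy [-3.141 -0.     1.341] F [-0.   0.1  0.3] M [ 0.01 -0.08  0.06] j [-0.29  0.37  1.88  0.    0.89 -0.06] op 0.398
turn first 1.341 then cm [-50.35  -8.34  25.65]
```

View pics/w9.png

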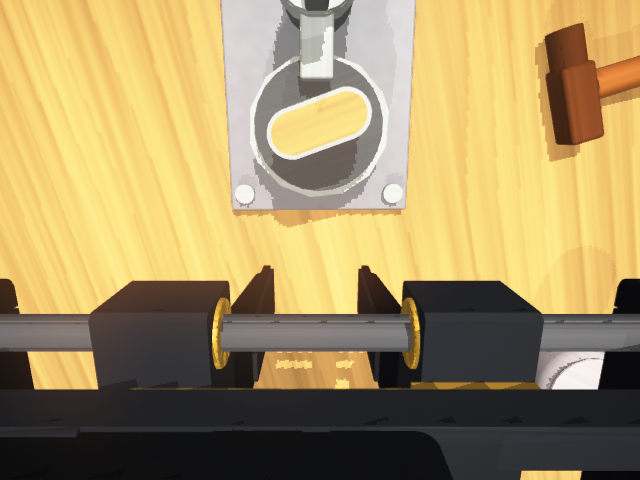

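View pics/top9.png

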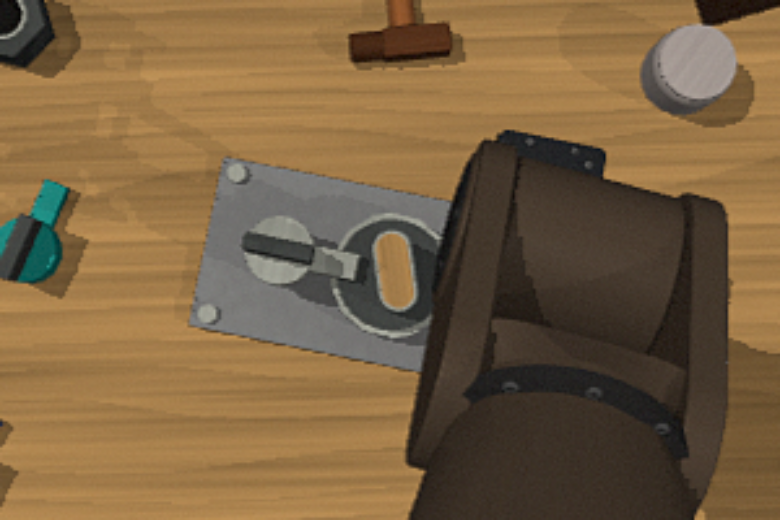

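The arm lies over the flange and points at the seat centre. I'll check heights and distances numerically before handing in.

```bash
python3 - <<'E'
from h import *
P=np.load("w9.npz")["P"];v,u=np.mgrid[0:480,0:640]
seat=np.array([521,-10.6])
arm=P[(abs(P[...,2]-72)<3.5)&(abs(u-317)<25)&(v<90)];r=np.hypot(*(arm[:,:2]-seat).T)
print("arm top z",np.median(arm[:,2]),"end dist",np.percentile(r,[0,2]),cv2.minAreaRect(arm[:,:2].astype(np.float32)))
fl=P[(abs(P[...,2]-55)<3)&(np.hypot(P[...,0]-seat[0],P[...,1]-seat[1])<48)];print("flange z",np.median(fl[:,2]))
s=P[(abs(P[...,2]-43)<3)&(np.hypot(P[...,0]-seat[0],P[...,1]-seat[1])<54)];print("seat z",np.median(s[:,2]))
Q=cloud("top",np.load("top9.npy"))
d=np.hypot(Q[...,0]-542,Q[...,1]-82)<40
for n,z in(("bar",116.5),("hub",84.5),("arm",72)):
    q=Q[d&(abs(Q[...,2]-z)<5)];print(n,np.median(q[:,2]),q.mean(0),cv2.minAreaRect(q[:,:2].astype(np.float32)))
E
```

```text
arm top z 71.9924418717938 end dist [29.65576437 30.77913223] ((531.6427001953125, 38.281890869140625), (40.9137077331543, 30.38330078125), 78.2593994140625)
flange z 55.05709014285759
seat z 43.06583503825928
bar 117.356562603528 [541.48759105  81.32404704 117.21579844] ((541.6296997070312, 81.50852966308594), (55.65106201171875, 13.953145980834961), 76.30207061767578)
hub 85.4081934346724 [540.60116758  81.74449955  85.35208641] ((541.334228515625, 80.1463851928711), (52.37684631347656, 54.911354064941406), 69.16279602050781)
arm 72.78135534126659 [532.49762431  52.81554297  72.70485989] ((528.8539428710938, 74.44303131103516), (26.879663467407227, 65.75816345214844), 9.869017601013184)
```

```bash
python3 -c "
from h import *
print(ticket.job_done(), env.state()['t'])"
```

```text
the job is handed in; nothing more can be done
the job is handed in; nothing more can be done
```

The die is home in the seat, and the keeper is on the spindle and swung closed over its flange. I handed the job in at about 25 s; no verdict was reported.

- **Die:** I measured the slots at about 0.11 rad in the wrist picture, and the held die already had that bearing. It went straight down without searching, touching with about 10 N at the home height. The last check has the flange top 12.0 mm above the seat face, which is the flange's thickness.
- **Keeper:** I turned the grey keeper to the spindle's measured bearing of 0.42 rad and lowered it freely until it met the shoulder at TCP z 167.0, as predicted. Then I swung it to 1.34 rad. At the end, the arm's top is about 73 mm up (nominal 73.0) and its end is about 30–31 mm from the seat's centre. The bar's centre is within about 0.6 mm of the spindle axis.
- **Forces:** The hub pressed on the shaft with up to about 10 N sideways during the swing. That went back to zero after release.
- **Nut and tin:** I never went near them. I did not measure their positions again at the end.
- **Camera offsets:** The wrist camera reads about 0.9 mm low in height and the top camera about 0.8 mm high in places. That is inside their stated 2 mm accuracy, and no other check disagreed.
- **Not measured:** I did not read the spindle's own angle after the swing. It may lag the keeper by up to the 0.2 rad of turning play, and 0.3 rad is allowed.

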